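# Load the next glass strip into the UV cleaner

## Task

Draw the bottom glass strip straight out of the dispenser's mouth, leaving the other three stacked in it, and use the strip itself to press back the sprung jaw in the open drawer of the UV cleaner, so that it can be laid flat on the white rail and is clamped lengthwise between the jaw and the steel stop, centred on the rail. Then shut the drawer fully and press the green start button. Leave the other things on the bench alone.

Things in the scene. Friction and masses are not known exactly. Their poses are not given: they have to be found in the camera images.
- strip0: Bottom glass strip of the dispenser, the one to load: green glass, 140 long (x) x 50 wide (y) x 10 thick, 0.13 to 0.24 kg; origin at the centre of its underside. Its front end sticks 38 to 48 mm out of the mouth (towards the dispenser's -x); grip that end across its 50 mm width from above: fingers have room at both sides down to 37 mm below the strip.
- strip1: Glass strip like strip0, second from the bottom: it rests on strip0 inside the dispenser and drops 10 mm when strip0 is drawn. Origin at the centre of its underside. Stays in the dispenser.
- strip2: Glass strip, third from the bottom, as strip1.
- strip3: Glass strip, the top one, as strip1.
- dispenser: Fixed strip dispenser, clear side walls; origin at the centre of its underside, z up, mouth facing its -x. Bed 40 mm wide, 45 mm above the table; walls 91 mm high. Cavity x = -73..73, y = -27..27 mm; the gate at the mouth (x = -77..-73) leaves 14 mm over the bed, so only the bottom strip passes. Strip0 is wholly out once its centre is beyond x = -147 mm. Base plate 185 x 110 x 8 mm.
- nest (a point): Point on the drawer, moving with it: centre of the white rail's top, where the centre of the strip's underside belongs; 56 mm above the table. Axes: x along the rail from steel stop to jaw, y into the cleaner, z up. The rail is 38 mm wide, 20 mm above the drawer's floor (finger room at both sides). The stop's inner face is at x = -70 mm; it is 12 mm thick and 7 mm higher than the rail.
- jaw_face (a point): Middle of the slippery orange face (friction about 0.1) of the sprung jaw, 10 mm above the rail's top; axes as nest. The face is 46 mm wide and reaches from 1 to 20 mm above the rail's top (steel block behind it: to 22 mm), so a level strip held just above the 7 mm stop still meets it.
- jaw (a joint): Travel of the sprung jaw away from the stop (nest +x), m: 0 at rest, where its face is 132 mm from the stop (8 mm less than the strip's length), 0.030 at most; 0.008 with a strip clamped. The spring pushes it towards the stop with 4.5 N at rest plus 0.45 N per mm.
- drawer_handle (a point): Middle of the steel bar handle on the drawer's blue front panel: bar 110 mm long (nest x), 10 mm thick, 45 mm in front of the panel, 68 mm above the table; axes as nest: pushing it along +y shuts the drawer. The panel is 270 mm wide, 28 to 104 mm above the table, its inner face 65 mm from the nest centre, its outer 77 mm.
- drawer (a joint): How far the drawer is open, m: 0 fully shut (panel against the front face), at most 0.21; starts at 0.177 to 0.21. Slides with about 2.5 N of friction and stays where left. The nest centre then lies 0.063 less than this value in front of the cleaner's face (grey and blue box 330 wide, 185 high).
- start_top (a point): Top centre of the round green start button, 34 mm across, on the cleaner's flat top close to its front edge. Press straight down.
- start (a joint): How far the start button is pressed, m: 0 up, 0.006 fully down (about 5 N); it counts as pressed beyond 0.004 and springs back.
- brayer: Bystander: hand roller, black rubber roll 110 x 42 mm across, wooden handle, 190 mm long overall, lying; origin under the middle of the roll, the handle points to its -x.
- red_tile: Bystander: red glass tile 90 x 90 x 8 mm, lying; origin at the centre of its underside.
- amber_tile: Bystander: amber glass tile 90 x 90 x 8 mm, lying; origin at the centre of its underside.
- squeegee: Bystander: squeegee 120 x 54 x 28 mm, wooden grip and blue blade, lying; origin under its grip.
- cleaner_bottle: Bystander: white plastic bottle with blue cap, 64 mm across, 170 mm tall; origin at the centre of its underside.
- mug: Bystander: blue mug, 80 mm across, 90 mm tall; origin at the centre of its underside.
- jar: Bystander: glass jar with steel cap, 70 mm across, 90 mm tall; origin at the centre of its underside.
Mind the look-alikes: they are no part of the job. Leave any blue look-alike of the strip0 alone. What is shaped like the strip3 but red is not meant.

How it is judged:
By the outcome, as a careful person would: the job done as asked, in the order asked, and still so for the second after the job is handed in, with the robot touching nothing.
It also fails if it takes over 58 s, if anything falls off the work surface, if the arm or the gripper's body presses on something with over 40 N, if the wrist force passes 120 N, or if a joint passes its speed limit or range.

## Robot

A 6-joint arm with a two-finger parallel gripper is mounted at the origin on the work surface. World frame = base frame: x ahead of the robot, y to its left, z up, the work surface at z = 0. Lengths are in m, angles in degrees, forces in N, time in s.
With the tool pointing down it reaches from about 0.4 to 0.825 m from the base axis. Payload 7 kg.
Tool frame: the origin (TCP) lies at the centre of the arm's flange, where the gripper is bolted on; the fingertips stand 178 mm ahead of it and the grasp point (between the pads) lies 159 mm ahead of it; z points along the fingers, y is the direction in which the jaws open and shut (so a half turn about z gives the same grasp; the last joint's range is limited). The gripper opens to 88 mm and grips with 3 to 60 N. Pads are 19 mm wide; open, the fingers measure 130 mm over their backs; the gripper's body (78 mm by 193 mm) begins 47 mm behind the grasp point.
Start: joints at [83.085, 20.546, 0.682, 0, -70.136, -16.507], TCP at [0.268, 0.619, 0.405] pointing down, gripper open.
Joint ranges: [-176.03, 176.03], [-82.01, 121.73], [-58.28, 71.71], [-173.87, 95.51], [-174.79, -0.11], [-173.66, 173.66]. Speed limits (degrees/s): [136.94, 136.94, 172.46, 180, 180, 180].

## Interface

Orientations are given as [roll, pitch, yaw] about the fixed x, y, z axes, in that order (R = Rz(yaw) Ry(pitch) Rx(roll)).
In Python, from rig import state, vision, close_job, models gives the robot as it stands. The module is installed in compiled form; this text tells all that it offers.
- The arm moves only by the shell command python3 -m handwheel 'ROWS' [FORCE]. ROWS is JSON, a list of rows, each a list of 7 numbers: the shift along the tool's x, y, z in cm, then the turn, a rotation vector about the tool's x, y, z in rad, then the closure, from -1 (fully open) to 1 (shut). A call has 1 to 10 rows; each row shifts and turns the commanded pose from where the row before left it, along the tool's axes as they then stand; what a row does not reach is not made up. A row lasts 1/12 s, in which the tool goes at most 41.7 mm and 7.16 degrees, less where a joint would pass 70% of its speed; a pose out of reach is approached as far as the arm can. A call is refused whole if a number of a shift passes 4.17 or a number of a turn 0.125, either way. A call with a gripper value outside its range is refused whole. The fingers move at their own pace and stop on an object; FORCE is the grip in N (left out, the last holds). Time passes only in rows, so rows that do not move let the fingers close. It gives the time, the measured TCP pose, the force and the opening at its end, in the units of the state.
- state(): the state, without advancing time (a new reading comes with each control period).
- vision.grab_frame(name): name is "scene" or "top" or "wrist"; returns a dict with "frame" (400x640x3 uint8, red, green, blue), "depth" (400x640 float32, m along the optical axis (not along the pixel's ray), 0 where there is no reading), "fx", "fy", "cx", "cy" (pixels), "R" (3x3) and "t" (3): a world point X has camera coordinates R X + t; the wrist camera has in their place "mount" (4x4, takes a point from camera to tool coordinates, whose origin is the TCP and whose axes are the flange's). Camera axes: x right, y down, z forward; pixel columns grow to the right and rows downward; lengths in m; the calibration is good to about 2 mm. The wrist camera is an equidistant fisheye: a pixel r from the principal point sees the ray r / f radians off the axis. A picture is of the moment at which its call begins: read the wrist's pose just before it.
- close_job(): hands the job in, once; it reports no verdict.
Trained networks look in the newest picture that a camera, given by its name, has taken for a name from the list of things; names that differ only in an ending like _2 or _b are one class to them, and where a whole thing is asked for, a point or a joint stands for the part that bears it (a point fixed in the world has none). Each returns a list of dicts, best first, with "score" (0 to 1); they miss things now and then, are a little off and sometimes report something else, mostly with a low value. They report only what shows in the picture. A call takes as long as a camera call. They do not tell look-alikes from the thing itself.
- models.look_for(camera, thing): "rect" ([left, top, right, bottom] in pixels, round what is visible of it).
The state is a dict: "time_s": time; "joints": joint angles; "qd": joint speeds; "effort": joint torques, N m; "tcp_pos": TCP position; "tcp_rot": TCP orientation; "wrist_force": force on the tool from outside, world axes, zero at the start; "wrist_torque": the same for the moment, N m; "opening": finger opening in m.
Only numpy, scipy, OpenCV 4.12 (cv2) and the standard library are available. Lean on these libraries where they do the work, as an engineer would, in place of code of your own. Each camera call takes 0.05 s, during which the arm holds its last target. There are 200 camera calls.

## Working session

There is one attempt and no reset: what is moved stays moved. The work goes in short steps, Python scripts to look and compute and a shell command to move; the robot and the scene stay as the last step left them, time stands still between calls to the robot, and variables do not carry over. Pictures are saved under pics/ and viewed, about 8 in all and at most 12, crops included, and the job is handed in when it is done.

```bash
mkdir -p pics
cat > h.py <<'E'
import numpy as np, cv2
from rig import state, vision, models
def grab(n):
    return vision.grab_frame(n)
def save(f,name,crop=None,scale=1):
    im=f["frame"][:,:,::-1]
    if crop: im=im[crop[1]:crop[3],crop[0]:crop[2]]
    im=cv2.resize(im,None,fx=scale,fy=scale,interpolation=cv2.INTER_CUBIC)
    cv2.imwrite("pics/"+name,im)
def cloud(f):
    d=f["depth"];v,u=np.mgrid[:400,:640]
    P=np.stack([(u-f["cx"])/f["fx"]*d,(v-f["cy"])/f["fy"]*d,d],-1)
    W=(P-f["t"])@f["R"]
    W[d==0]=np.nan
    return W
E
python3 - <<'E'
from h import *
s=state();print(s)
for n in("top","scene"):
    f=grab(n);save(f,n+"0.png",scale=1.25)
    W=cloud(f);np.save(n+"W.npy",W);np.save(n+"I.npy",f["frame"])
    print(n,f["fx"],f["cx"],f["cy"],(-f["R"].T@f["t"]).round(3))
    for t in["strip0","dispenser","nest","jaw_face","drawer_handle","start_top","cleaner_bottle","mug","jar","brayer","squeegee","red_tile"]:
        for r in models.look_for(n,t)[:2]:
            a=[int(x) for x in r["rect"]];c=W[(a[1]+a[3])//2,(a[0]+a[2])//2]
            print(t,a,round(r["score"],2),c.round(3))
E
```

```text
{'time_s': 0.0, 'joints': array([ 8.30870754e+01,  2.05892994e+01,  6.34214713e-01, -2.01013292e-02,
       -7.01363801e+01, -1.65077177e+01]), 'qd': array([ 0.03306784,  0.06804745, -0.08099256, -0.07756483, -0.05165533,
       -0.07320573]), 'effort': array([-1.12793503e-03, -5.82697105e+01,  2.93045944e+01,  6.99684396e+00,
        6.78032055e-03, -1.68340212e-04]), 'tcp_pos': array([0.26821192, 0.61920558, 0.40374997]), 'tcp_rot': array([ 1.79906935e+02, -7.87385288e-03, -2.34274811e+01]), 'wrist_force': array([0.77675276, 0.33205802, 0.27017692]), 'wrist_torque': array([ 0.02200344, -0.01443742, -0.04885334]), 'opening': 0.0878696727699791}
top 500.28806149503487 318.7129682681149 201.331011591427 [ 0.467 -0.007  1.581]
strip0 [363, 233, 411, 260] 0.67 [ 0.415 -0.228  0.006]
strip0 [366, 199, 383, 213] 0.65 [ 0.537 -0.181  0.052]
dispenser [359, 144, 406, 209] 0.88 [ 0.627 -0.201  0.079]
nest [198, 150, 289, 243] 0.6 [0.562 0.22  0.055]
jaw_face [237, 177, 255, 187] 0.47 [0.603 0.209 0.074]
drawer_handle [189, 153, 288, 243] 0.68 [0.557 0.239 0.033]
start_top [159, 209, 170, 217
[... 645 characters left out ...]
39 -0.214  0.085]
dispenser [274, 237, 317, 297] 0.6 [ 0.669 -0.224  0.083]
dispenser [279, 229, 297, 233] 0.28 [ 0.526 -0.171  0.057]
nest [346, 155, 437, 229] 0.84 [0.573 0.251 0.031]
jaw_face [386, 193, 398, 202] 0.51 [0.616 0.213 0.076]
drawer_handle [347, 157, 435, 227] 0.85 [0.573 0.251 0.031]
drawer_handle [219, 293, 249, 318] 0.57 [ 0.68  -0.44   0.088]
cleaner_bottle [392, 233, 415, 273] 0.7 [0.825 0.086 0.108]
mug [178, 268, 214, 301] 0.76 [ 0.508 -0.516  0.003]
jar [218, 292, 245, 319] 0.64 [ 0.675 -0.448  0.088]
brayer [326, 217, 372, 266] 0.88 [ 0.648  0.006 -0.002]
squeegee [347, 263, 385, 295] 0.7 [ 0.808 -0.04   0.028]
red_tile [201, 235, 230, 257] 0.63 [ 0.411 -0.406  0.005]
```

View pics/top0.png

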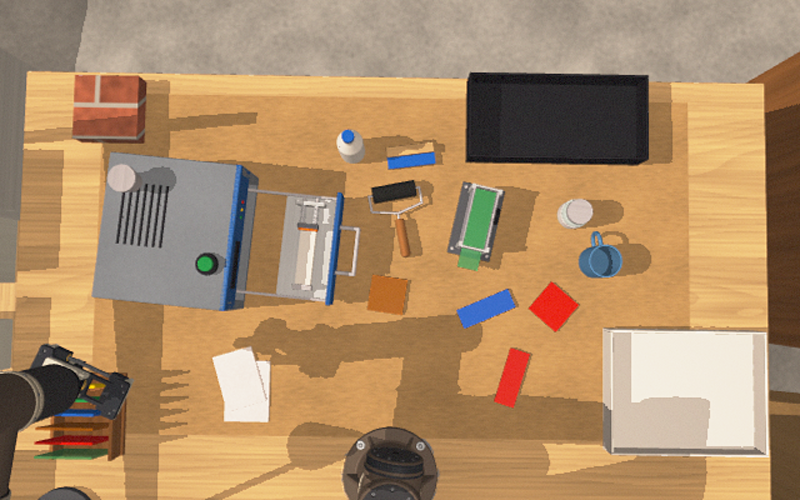

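View pics/scene0.png

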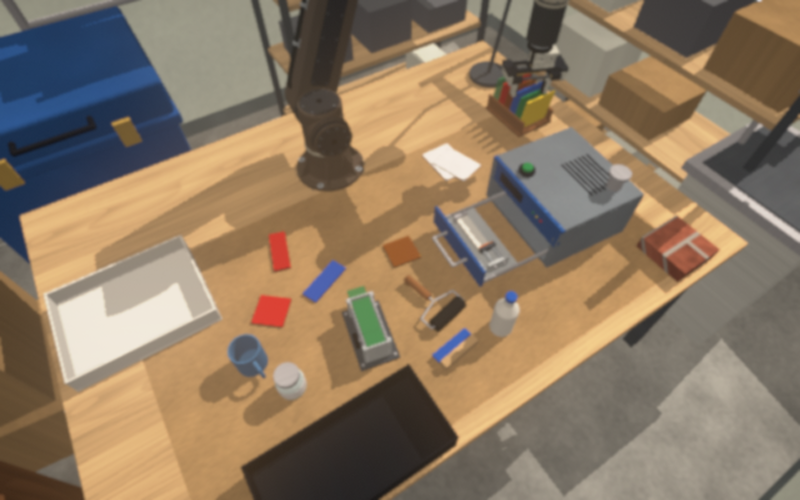

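The top view shows the dispenser, its green strip0 end at about (468,260), the blue and red look-alike strips lying on the table, the drawer open towards the dispenser with the orange jaw at (308,227), and the button at (206,264). The scene view agrees. Next I'll fit poses from colour and depth.

```bash
cat > fit.py <<'E'
from h import *
def rect(W,m,name):
    P=W[m]; P=P[~np.isnan(P).any(1)]
    (c,s,a)=cv2.minAreaRect(P[:,:2].astype(np.float32)*1000)
    b=cv2.boxPoints((c,s,a)); e=b[1]-b[0]; e2=b[2]-b[1]
    if np.linalg.norm(e2)>np.linalg.norm(e): e=e2
    print(name,len(P),"c",np.round(c,1),"size",np.round(s,1),"long-axis deg",round(np.degrees(np.arctan2(e[1],e[0]))%180,1),"z med",np.median(P[:,2]).round(4),"mean",(P.mean(0)*1000).round(1))
for n in("top","scene"):
    W=np.load(n+"W.npy");I=np.load(n+"I.npy").astype(int)
    r,g,b=I[...,0],I[...,1],I[...,2]
    X,Y,Z=W[...,0],W[...,1],W[...,2]
    green=(g>r+30)&(g>b+20)
    box=lambda x0,x1,y0,y1,z0,z1:(X>x0)&(X<x1)&(Y>y0)&(Y<y1)&(Z>z0)&(Z<z1)
    print(n)
    rect(W,green&box(.45,.8,-.35,-.1,.075,.1),"strip3 top")
    rect(W,green&box(.45,.8,-.35,-.1,.045,.066),"strip0 end")
    rect(W,green&box(.4,.6,.3,.55,.18,.23),"button")
    rect(W,box(.4,.75,.08,.33,.092,.115),"panel top")
    rect(W,box(.4,.75,-.02,.33,.05,.064),"rail-ish")
    rect(W,(r>b+60)&(r>g+25)&box(.5,.7,.1,.33,.05,.085),"orange")
    rect(W,box(.3,.8,.25,.75,.175,.195),"cleaner top")
    rect(W,box(.4,.75,.02,.15,.058,.08),"handle")
E
python3 fit.py
```

```text
top
strip3 top 773 c [ 631.4 -204.1] size [ 51.7 139.3] long-axis deg 167.3 z med 0.0838 mean [ 631.3 -204.7   84. ]
strip0 end 246 c [ 571.8 -192.5] size [ 50.1 123.6] long-axis deg 167.3 z med 0.0545 mean [ 535.8 -184.1   54.4]
button 132 c [509.1 415.6] size [30.7 33.2] long-axis deg 91.4 z med 0.2058 mean [508.5 414.3 205.5]
panel top 393 c [551.8 144. ] size [ 13.  269.4] long-axis deg 175.0 z med 0.1024 mean [552.  143.5 102.5]
rail-ish 626 c [550.7 163.4] size [151.2 260.5] long-axis deg 176.4 z med 0.0561 mean [532.9 210.1  56.3]
orange 35 c [599.6 210.4] size [46.7  5.1] long-axis deg 83.8 z med 0.0752 mean [599.3 209.6  73.8]
cleaner top 11890 c [582.1 509.7] size [304.6 330.6] long-axis deg 174.9 z med 0.1847 mean [577.1 505.2 184.7]
handle 275 c [551.5 113.6] size [ 50.7 262.8] long-axis deg 175.0 z med 0.0709 mean [550.1 110.9  70.4]
scene
strip3 top 541 c [ 634.  -207.4] size [ 47.1 137.2] long-axis deg 167.9 z med 0.0833 mean [ 636.  -208.1   83.3]
strip0 end 43 c [ 525.4 -183.7] size [37.9 15.3] long-axis deg 77.0 z med 0.0533 mean [ 526.  -183.5   53.4]
button 53 c [503.1 421.9] size [29.2 57.4] long-axis deg 135.6 z med 0.2043 mean [511.4 414.  203.6]
panel top 259 c [556.2 143. ] size [ 15. 270.] long-axis deg 174.8 z med 0.1011 mean [565.8 140.6 100.5]
rail-ish 441 c [561.6 164.3] size [155.3 261.3] long-axis deg 178.1 z med 0.0555 mean [549.7 196.9  56.1]
orange 10 c [594.8 209.6] size [14.2 36.8] long-axis deg 124.2 z med 0.0657 mean [595.2 208.9  64.7]
cleaner top 5062 c [585.6 509.2] size [307.9 334.4] long-axis deg 174.6 z med 0.1832 mean [596.1 496.3 183.2]
handle 297 c [557.5 114.2] size [ 58.8 264.4] long-axis deg 176.7 z med 0.0696 mean [561.4 120.9  69.4]
```

```bash
cat >> h.py <<'E'
from scipy.spatial.transform import Rotation as Ro
def plan(p,yaw=None):
    "total tool-axis shift (cm) to put TCP at p (m) and the rotvec afterwards for yaw (tool down)"
    s=state();R=Ro.from_euler("xyz",s["tcp_rot"],degrees=True)
    print("tool cm",((R.inv().apply(np.array(p)-s["tcp_pos"]))*100).round(2),
      "turn",(R.inv()*Ro.from_euler("xyz",[180,0,yaw],degrees=True)).as_rotvec().round(3) if yaw is not None else "")
E
cat > a.py <<'E'
from h import *
u=np.array([np.cos(np.radians(-12.5)),np.sin(np.radians(-12.5))]);v=np.array([-u[1],u[0]])
for n in("top","scene"):
    W=np.load(n+"W.npy");I=np.load(n+"I.npy").astype(int)
    r,g,b=I[...,0],I[...,1],I[...,2];X,Y,Z=W[...,0],W[...,1],W[...,2]
    m=(g>r+30)&(g>b+20)&(X>.48)&(X<.57)&(Y>-.25)&(Y<-.1)&(Z>.045)&(Z<.066)
    P=W[m][:,:2]*1000;print(n,"along",np.percentile(P@u,[0,3,97,100]).round(1),"across",np.percentile(P@v,[0,3,97,100]).round(1))
    m=(X>.5)&(X<.75)&(Y>-.3)&(Y<-.1)&(Z>.086)&(Z<.12)
    P=W[m];print("walls z",np.percentile(P[:,2],[5,50,99]).round(4),"along",np.percentile(P[:,:2]@u,[0,2,98,100]).round(3),"across",np.percentile(P[:,:2]@v,[0,2,98,100]).round(3))
    m=(X>.4)&(X<.75)&(Y>.06)&(Y<.125)&(Z>.058)&(Z<.085)
    P=W[m];c=P.mean(0);print("handle",c.round(4),np.percentile(P[:,1],[2,98]).round(3),np.percentile(P[:,0],[2,98]).round(3))
plan([.49,-.175,.33],-12.5)
E
python3 a.py
```

```text
top along [538.2 540.1 583.8 585. ] across [-89.2 -86.8 -40.9 -39.1]
walls z [0.0863 0.0888 0.0966] along [0.584 0.585 0.737 0.739] across [-0.101 -0.097 -0.031 -0.027]
handle [0.5511 0.0987 0.0711] [0.085 0.122] [0.49  0.608]
scene along [545.1 545.6 560.2 560.4] across [-84.7 -82.9 -47.3 -46.7]
walls z [0.0861 0.0885 0.0942] along [0.589 0.589 0.743 0.745] across [-0.101 -0.098 -0.029 -0.027]
handle [0.5583 0.0971 0.07  ] [0.085 0.123] [0.495 0.613]
tool cm [51.92 64.08  7.46] turn [-0.     0.    -0.191]
```

```bash
python3 -m handwheel '[[2.36,2.91,0.3,0,0,0,-1],[2.36,2.91,0.3,0,0,0,-1],[2.36,2.91,0.3,0,0,0,-1],[2.36,2.91,0.3,0,0,0,-1],[2.36,2.91,0.3,0,0,0,-1],[2.36,2.91,0.3,0,0,0,-1],[2.36,2.91,0.3,0,0,0,-1],[2.36,2.91,0.3,0,0,0,-1],[2.36,2.91,0.3,0,0,0,-1],[2.36,2.91,0.3,0,0,0,-1]]' >/dev/null
python3 -m handwheel '[[2.36,2.91,0.4,0,0,0,-1],[2.36,2.91,0.4,0,0,0,-1],[2.36,2.91,0.4,0,0,0,-1],[2.36,2.91,0.4,0,0,0,-1],[2.36,2.91,0.4,0,0,0,-1],[2.36,2.91,0.4,0,0,0,-1],[2.36,2.91,0.4,0,0,0,-1],[2.36,2.91,0.4,0,0,0,-1],[2.36,2.91,0.4,0,0,0,-1],[2.36,2.91,0.4,0,0,0,-1]]'
python3 -m handwheel '[[2.36,2.91,0,0,0,0,-1],[2.36,2.91,0,0,0,0,-1],[0,0,0,0,0,-0.095,-1],[0,0,0,0,0,-0.096,-1],[0,0,0,0,0,0,-1],[0,0,0,0,0,0,-1]]'
python3 - <<'E'
from h import *
s=state();print(s["tcp_pos"],s["tcp_rot"],s["joints"].round(1))
f=grab("wrist");np.savez("w1.npz",**{k:f[k] for k in f},pos=s["tcp_pos"],rot=s["tcp_rot"])
save(f,"w1.png",scale=1.25);print({k:f[k] for k in f if k not in("frame","depth")})
for r in models.look_for("wrist","strip0"):print(r)
plan([.528,-.1826,.33],-12.5)
E
```

```text
time_s: 2.97
tcp_pos: [0.4702, -0.1043, 0.3349]
tcp_rot: [-180.0, -0.1, -23.4]
wrist_force: [1.2, 0.8, 0.7]
opening: 0.0874
time_s: 3.47
tcp_pos: [0.4902, -0.1746, 0.3347]
tcp_rot: [180.0, -0.0, -12.7]
wrist_force: [-0.3, 0.7, 0.9]
opening: 0.0876
[ 0.49019767 -0.17464333  0.33465922] [ 1.79999097e+02 -2.70980711e-04 -1.26655442e+01] [  2.    9.4 -24.4   0.  -56.2  75.3]
{'fx': 309.70691628693146, 'fy': 309.70691628693146, 'cx': 317.31376655349055, 'cy': 198.40702764493386, 'mount': array([[-8.01093375e-04, -9.57238520e-01, -2.89298761e-01,
         7.74749226e-02],
       [ 9.99999679e-01, -7.70870103e-04, -2.18412829e-04,
         5.25391278e-04],
       [-1.39385928e-05, -2.89298843e-01,  9.57238831e-01,
         1.88708721e-02],
       [ 0.00000000e+00,  0.00000000e+00,  0.00000000e+00,
         1.00000000e+00]])}
{'rect': [291.8, 111.3, 348.2, 173.6], 'score': 0.86}
{'rect': [280.9, 0.0, 355.3, 113.0], 'score': 0.72}
{'rect': [320.3, 182.1, 450.8, 271.6], 'score': 0.71}
tool cm [3.87 0.   0.48] turn [-0.    -0.    -0.002]
```

View pics/w1.png

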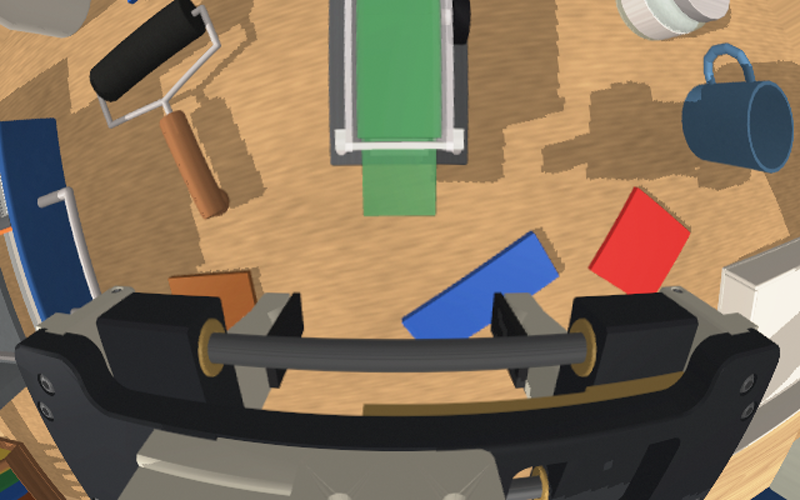

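The wrist view shows the strip0 end protruding clearly from the gate, tip edge at about v=215 and sides at u=362..436. The mouth is unobstructed, and the blue strip lies lower on the table.

```bash
cat >> h.py <<'E'
def wcloud(f,pos,rot):
    v,u=np.mgrid[:400,:640].astype(float)
    x=u-f["cx"];y=v-f["cy"];r=np.hypot(x,y)+1e-9;th=r/f["fx"]
    d=f["depth"];k=np.tan(th)/r
    P=np.stack([x*k*d,y*k*d,d],-1);M=f["mount"]
    P=P@M[:3,:3].T+M[:3,3]
    W=P@Ro.from_euler("xyz",rot,degrees=True).as_matrix().T+pos
    W[(d==0)|(th>1.4)]=np.nan
    return W
E
python3 - <<'E'
from h import *
from fit import rect
f=dict(np.load("w1.npz"));W=wcloud(f,f["pos"],f["rot"])
I=f["frame"].astype(int);r,g,b=I[...,0],I[...,1],I[...,2];Z=W[...,2]
v,u=np.mgrid[:400,:640]
roi=(u>270)&(u<370)&(v<175)&(g>r+30)&(g>b+20)
rect(W,roi&(Z>.045)&(Z<.066)&(v>133),"strip0end")
rect(W,roi&(Z>.072)&(Z<.095),"strip3")
a=np.radians(-12.5);U=np.array([np.cos(a),np.sin(a)]);V=np.array([-U[1],U[0]])
P=W[roi&(Z>.045)&(Z<.066)&(v>133)][:,:2]*1000
print(np.percentile(P@U,[0,2,98,100]).round(1),np.percentile(P@V,[0,2,98,100]).round(1))
E
```

```text
top
strip3 top 773 c [ 631.4 -204.1] size [ 51.7 139.3] long-axis deg 167.3 z med 0.0838 mean [ 631.3 -204.7   84. ]
strip0 end 246 c [ 571.8 -192.5] size [ 50.1 123.6] long-axis deg 167.3 z med 0.0545 mean [ 535.8 -184.1   54.4]
button 132 c [509.1 415.6] size [30.7 33.2] long-axis deg 91.4 z med 0.2058 mean [508.5 414.3 205.5]
panel top 393 c [551.8 144. ] size [ 13.  269.4] long-axis deg 175.0 z med 0.1024 mean [552.  143.5 102.5]
rail-ish 626 c [550.7 163.4] size [151.2 260.5] long-axis deg 176.4 z med 0.0561 mean [532.9 210.1  56.3]
orange 35 c [599.6 210.4] size [46.7  5.1] long-axis deg 83.8 z med 0.0752 mean [599.3 209.6  73.8]
cleaner top 11890 c [582.1 509.7] size [304.6 330.6] long-axis deg 174.9 z med 0.1847 mean [577.1 505.2 184.7]
handle 275 c [551.5 113.6] size [ 50.7 262.8] long-axis deg 175.0 z med 0.0709 mean [550.1 110.9  70.4]
scene
strip3 top 541 c [ 634.  -207.4] size [ 47.1 137.2] long-axis deg 167.9 z med 0.0833 mean [ 636.  -208.1   83.3]
strip0 end 43 c [ 525.4 -183.7] size [37.9 15.3] long-axis deg 77.0 z med 0.0533 mean [ 526.  -183.5   53.4]
button 53 c [
[... 183 characters left out ...]
.6 100.5]
rail-ish 441 c [561.6 164.3] size [155.3 261.3] long-axis deg 178.1 z med 0.0555 mean [549.7 196.9  56.1]
orange 10 c [594.8 209.6] size [14.2 36.8] long-axis deg 124.2 z med 0.0657 mean [595.2 208.9  64.7]
cleaner top 5062 c [585.6 509.2] size [307.9 334.4] long-axis deg 174.6 z med 0.1832 mean [596.1 496.3 183.2]
handle 297 c [557.5 114.2] size [ 58.8 264.4] long-axis deg 176.7 z med 0.0696 mean [561.4 120.9  69.4]
strip0end 2187 c [ 527.8 -185.1] size [49.1 33. ] long-axis deg 77.4 z med 0.0561 mean [ 528.4 -185.1   56.1]
strip3 7464 c [ 602.5 -201.3] size [49.5 92.4] long-axis deg 167.5 z med 0.0861 mean [ 604.3 -201.7   86.1]
[538.9 540.  571.6 571.9] [-91.  -90.  -42.9 -42. ]
```

```bash
python3 -m handwheel '[[1.32,0.09,2,0,0,0,-1],[1.32,0.09,2,0,0,0,-1],[1.31,0.08,2,0,0,0,-1],[0,0,2,0,0,0,-1],[0,0,2,0,0,0,-1],[0,0,2.17,0,0,0,-1],[0,0,0,0,0,0,-1],[0,0,0,0,0,0,-1]]'
python3 -m handwheel '[[0,0,0,0,0,0,0],[0,0,0,0,0,0,0.3],[0,0,0,0,0,0,0.6],[0,0,0,0,0,0,1],[0,0,0,0,0,0,1],[0,0,0,0,0,0,1],[0,0,0,0,0,0,1]]' 55
```

```text
time_s: 4.23
tcp_pos: [0.5281, -0.185, 0.2125]
tcp_rot: [180.0, 0.1, -12.5]
wrist_force: [0.2, 0.4, -0.2]
opening: 0.0873
time_s: 4.82
tcp_pos: [0.5283, -0.1856, 0.2133]
tcp_rot: [-180.0, -0.0, -12.5]
wrist_force: [-0.9, 1.0, 3.6]
opening: 0.0494
```

```bash
python3 -m handwheel '[[-0.5,0,0,0,0,0,1],[-1,0,0,0,0,0,1],[-1,0,0,0,0,0,1],[-1,0,0,0,0,0,1],[-1,0,0,0,0,0,1],[-1,0,0,0,0,0,1],[-1,0,0,0,0,0,1]]'
python3 -m handwheel '[[-1,0,0,0,0,0,1],[-1,0,0,0,0,0,1],[-1,0,0,0,0,0,1],[-1,0,0,0,0,0,1],[-1,0,0,0,0,0,1],[-1,0,0,0,0,0,1],[-0.5,0,0,0,0,0,1],[0,0,0,0,0,0,1]]'
python3 - <<'E'
from h import *
s=state();print(s["tcp_pos"],s["tcp_rot"],s["joints"].round(1),s["wrist_force"],s["opening"])
f=grab("wrist");np.savez("w2.npz",**{k:f[k] for k in f},pos=s["tcp_pos"],rot=s["tcp_rot"])
save(f,"w2.png",scale=1.25)
E
```

```text
time_s: 5.4
tcp_pos: [0.4645, -0.1714, 0.2132]
tcp_rot: [-180.0, -0.1, -12.5]
wrist_force: [2.5, -0.2, 0.2]
opening: 0.0494
time_s: 6.07
tcp_pos: [0.3998, -0.1573, 0.2129]
tcp_rot: [180.0, 0.1, -12.5]
wrist_force: [0.3, 0.7, -0.0]
opening: 0.0489
[ 0.3998208  -0.15731405  0.21289742] [ 1.79995389e+02  5.70312055e-02 -1.24801256e+01] [  5.   11.  -43.4  -0.  -35.7  72.5] [ 0.25904934  0.70363649 -0.04556155] 0.048890881554956564
```

View pics/w2.png

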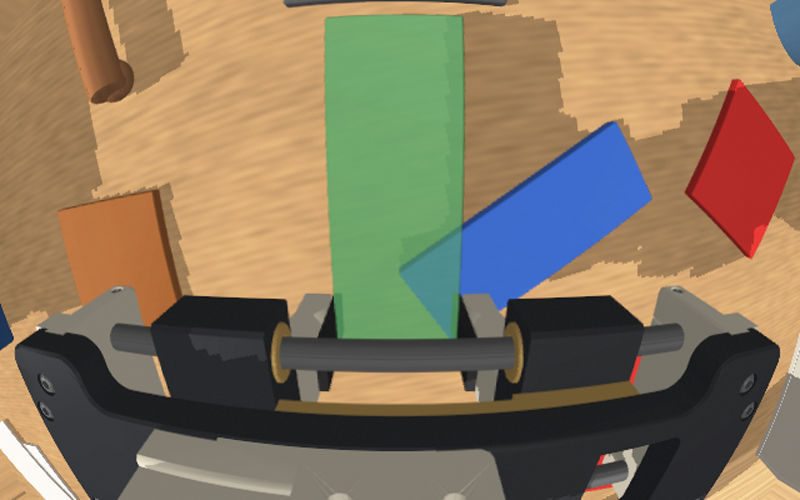

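The wrist view shows strip0 wholly out and held, centred between the fingers, far end clear of the dispenser (v≈15). Now I'll measure it in the tool frame.

```bash
sed -i 's/^for n in("top","scene"):/def main():\n  for n in("top","scene"):/' fit.py; sed -i '/^  for n/,$ {/^    /s/^/  /}' fit.py
python3 - <<'E'
from h import *
f=dict(np.load("w2.npz"))
T=wcloud(f,np.zeros(3),[0,0,0])  # tool frame
I=f["frame"].astype(int);r,g,b=I[...,0],I[...,1],I[...,2]
v,u=np.mgrid[:400,:640]
m=(g>r+30)&(g>b+15)&(v<240)&(u>255)&(u<375)&(T[...,2]<.19)&(T[...,2]>.12)
P=T[m]*1000;print(len(P),np.percentile(P,[0,1,50,99,100],axis=0).round(1))
A=np.c_[P[:,:2],np.ones(len(P))];k=np.linalg.lstsq(A,P[:,2],rcond=None)[0];print("plane",k.round(4))
for x0 in range(20,130,15):
    q=P[abs(P[:,0]-x0)<3]
    if len(q):print(x0,np.percentile(q[:,1],[1,99]).round(1),np.median(q[:,2]).round(1))
plan([.40,.15,.33],-5)
E
```

```text
22603 [[  7.9 -25.3 155.1]
 [ 16.2 -24.4 156.2]
 [ 74.4  -1.9 157.7]
 [121.1  23.7 159.3]
 [122.5  28.  174.9]]
plane [6.500000e-03 3.000000e-04 1.572445e+02]
20 [-24.1   6.6] 157.3
35 [-24.1  13.5] 157.5
50 [-24.  24.] 157.6
65 [-24.2  23.9] 157.6
80 [-24.2  23.7] 157.8
95 [-24.6  23.5] 157.8
110 [-24.6  23.6] 158.0
125 [-18.2  23.4] 158.7
tool cm [ -6.71 -29.99 -11.69] turn [ 0.   -0.   -0.13]
```

```bash
python3 -m handwheel '[[0,0,-2,0,0,0,1],[0,0,-4,0,0,0,1],[0,-1.5,-4,0,0,0,1],[-0.3,-3.3,-1.7,0,0,0,1],[-0.35,-3.7,0,0,0,0,1],[-0.35,-3.7,0,0,0,0,1],[-0.35,-3.7,0,0,0,0,1],[-0.35,-3.7,0,0,0,0,1],[-0.35,-3.7,0,0,0,0,1],[-0.35,-3.7,0,0,0,0,1]]'
python3 -m handwheel '[[-0.35,-2.8,0,0,0,0,1],[0,-1,0,0,0,-0.065,1],[0,0,0,0,0,-0.065,1],[0,0,0,0,0,0,1],[0,0,0,0,0,0,1]]'
python3 - <<'E'
from h import *
s=state();print(s["tcp_pos"],s["tcp_rot"],s["joints"].round(1),s["opening"])
f=grab("wrist");np.savez("w3.npz",**{k:f[k] for k in f},pos=s["tcp_pos"],rot=s["tcp_rot"])
save(f,"w3.png",scale=1.25)
E
```

```text
time_s: 6.95
tcp_pos: [0.4363, 0.1131, 0.3293]
tcp_rot: [-180.0, -0.0, -12.5]
wrist_force: [1.6, 0.0, -1.4]
opening: 0.0494
time_s: 7.37
tcp_pos: [0.4411, 0.149, 0.3287]
tcp_rot: [180.0, 0.0, -5.1]
wrist_force: [-0.0, -0.6, -2.4]
opening: 0.0496
[0.4410725  0.14904267 0.32873743] [ 1.79975007e+02  2.57560893e-02 -5.12327695e+00] [ 43.    4.5 -31.1  -0.  -54.4  41.9] 0.049584599650536895
```

View pics/w3.png

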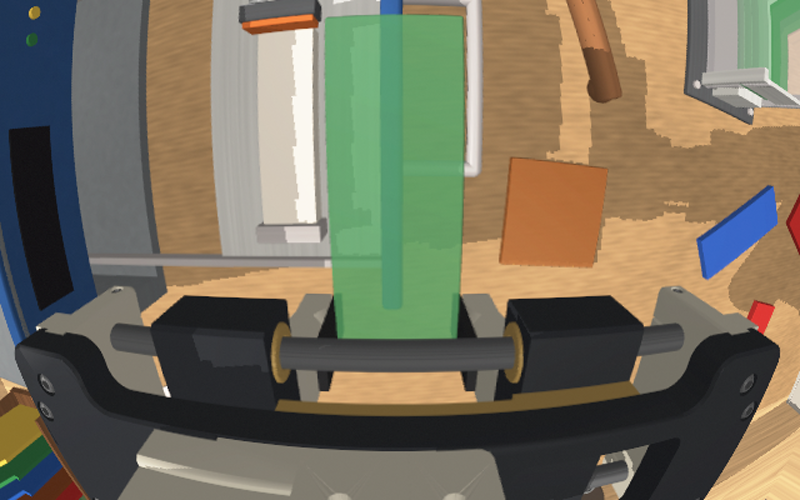

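The wrist view shows the white rail (u 258–320), its stop at (290,230) and the orange jaw face at (280,25), left of the held strip. I'll extract the nest geometry from it.

```bash
cat > n.py <<'E'
from h import *
from fit import rect
f=dict(np.load("w3.npz"));W=wcloud(f,f["pos"],f["rot"])
I=f["frame"].astype(int);r,g,b=I[...,0],I[...,1],I[...,2];Z=W[...,2]
v,u=np.mgrid[:400,:640];roi=(u>165)&(u<262)&(v<215)&~((g>r+30)&(g>b+15))
rail=roi&(Z>.053)&(Z<.0605)&(v>30)&(v<175);rect(W,rail,"rail")
stop=roi&(Z>.0605)&(Z<.068)&(v>165);rect(W,stop,"stop")
org=roi&(r>b+60)&(r>g+40)&(v<40)&(Z>.05)&(Z<.085);rect(W,org,"orange")
U=np.array([np.cos(np.radians(-5.1)),np.sin(np.radians(-5.1))]);V=np.array([-U[1],U[0]])
for n,m in(("rail",rail),("stop",stop),("org",org)):
    P=W[m]*1000
    print(n,"along",np.percentile(P[:,:2]@U,[0,2,50,98,100]).round(1),"across",np.percentile(P[:,:2]@V,[0,2,50,98,100]).round(1),"z",np.percentile(P[:,2],[2,50,98]).round(1))
P=W[rail]*1000;A=P[:,:2]@U;B=P[:,:2]@V
for a in range(410,540,20):
    q=B[abs(A-a)<4]
    if len(q):print(a,np.percentile(q,[2,98]).round(1))
E
python3 n.py
```

```text
rail 6360 c [531.9 214.6] size [ 39.3 125. ] long-axis deg 174.8 z med 0.057 mean [531.3 214.1  57. ]
stop 722 c [460.9 221.3] size [46.2 11.5] long-axis deg 84.4 z med 0.0639 mean [461.  220.3  63.9]
orange 643 c [599.6 208.3] size [45.7  5.6] long-axis deg 84.8 z med 0.0752 mean [598.7 207.2  72.2]
rail along [448.2 451.  510.3 569.1 573.3] across [241.4 242.3 260.3 279.4 280.8] z [55.3 57.  58.6]
stop along [433.6 433.8 439.6 445.  445.3] across [238.3 238.8 260.2 282.7 284.5] z [61.5 63.9 65.4]
org along [575.9 576.2 577.2 581.1 581.5] across [237.9 238.3 259.4 282.6 283.6] z [59.7 75.2 78.3]
450 [242.2 279.2]
470 [242.2 279. ]
490 [242.4 279.4]
510 [242.5 279.1]
530 [242.3 279.4]
```

```bash
python3 -m handwheel '[[0.7,-2.4,0,0,0,0,1],[0.7,-2.4,0,0,0,0,1],[0.81,-2.47,0,0,0,0,1],[0,0,2,0,0,0,1],[0,0,2.5,0,0,0,1],[0,0,2,0,0,0,1],[0,0,1.2,0,0,0,1],[0,0,0,0,0,0,1],[0,0,0,0,0,0,1]]'
cat > st.py <<'E'
from h import *
s=state();p=s["tcp_pos"]*1000;U=np.array([.99596,-.08976]);V=np.array([.08976,.99596])
print("along",(p[:2]@U).round(1),"across",(p[:2]@V).round(1),"z",p[2].round(1),s["tcp_rot"].round(2),s["wrist_force"].round(1),"open",s["opening"].round(4),"t",s["time_s"])
E
python3 st.py
```

```text
time_s: 8.17
tcp_pos: [0.4696, 0.2188, 0.2518]
tcp_rot: [179.9, 0.0, -5.1]
wrist_force: [0.3, -0.4, -1.2]
opening: 0.0493Traceback (most recent call last):
  File "st.py", line 3, in <module>
    print("along",(p[:2]@U).round(1),"across",(p[:2]@V).round(1),"z",p[2].round(1),s["tcp_rot"].round(2),s["wrist_force"].round(1),"open",s["opening"].round(4),"t",s["time_s"])
                                                                                                                                          ^^^^^^^^^^^^^^^^^^
AttributeError: 'float' object has no attribute 'round'
```

```bash
sed -i 's/s\["opening"\].round(4)/round(s["opening"],4)/' st.py
python3 -m handwheel '[[0,-0.04,0.9,0,0,0,1],[0,0,0.98,0,0,0,1],[0,0,0,0,0,0,1],[0,0,0,0,0,0,1]]'; python3 st.py
python3 -m handwheel '[[0.4,0,0,0,0,0,1],[0.4,0,0,0,0,0,1],[0.4,0,0,0,0,0,1],[0.5,0,0,0,0,0,1],[0,0,0,0,0,0,1],[0,0,0,0,0,0,1]]'; python3 st.py
```

```text
time_s: 8.5
tcp_pos: [0.4692, 0.2195, 0.2329]
tcp_rot: [180.0, 0.0, -5.0]
wrist_force: [0.1, 0.6, -1.5]
opening: 0.0493
along 447.6 across 260.7 z 232.9 [ 1.7996e+02  3.0000e-02 -5.0500e+00] [ 0.1  0.6 -1.5] open 0.0493 t 8.5
time_s: 9.0
tcp_pos: [0.4854, 0.2177, 0.2326]
tcp_rot: [179.9, 0.2, -5.1]
wrist_force: [-9.2, 1.9, -1.6]
opening: 0.0493
along 463.9 across 260.4 z 232.6 [179.91   0.18  -5.09] [-9.2  1.9 -1.6] open 0.0493 t 9.0
```

```bash
python3 -m handwheel '[[0.2,0,0,0,0,0,1],[0,0,0.3,0,0,0,1],[0,0,0.3,0,0,0,1],[0,0,0.2,0,0,0,1],[0,0,0,0,0,0,1],[0,0,0,0,0,0,1]]'; python3 st.py
python3 - <<'E'
from h import *
s=state()
f=grab("wrist");np.savez("w4.npz",**{k:f[k] for k in f},pos=s["tcp_pos"],rot=s["tcp_rot"])
save(f,"w4.png",scale=1.25)
E
```

```text
time_s: 9.5
tcp_pos: [0.4869, 0.2172, 0.2245]
tcp_rot: [179.9, 0.2, -5.1]
wrist_force: [-9.2, 1.0, -0.0]
opening: 0.0495
along 465.5 across 260.1 z 224.5 [179.87   0.22  -5.11] [-9.2  1.  -0. ] open 0.0495 t 9.5
```

View pics/w4.png

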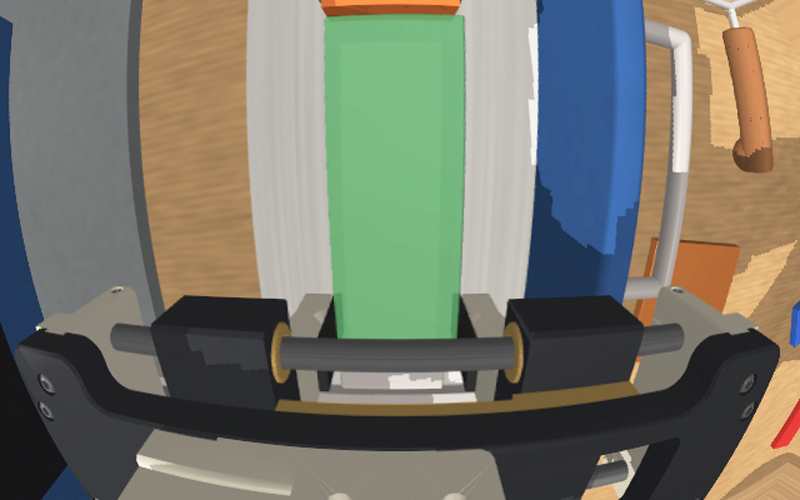

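The strip lies between the jaw (orange, top) and the stop (white edges at v≈380–397), and the rail is visible through the glass. I'll check lateral centring numerically.

Run:
```python
from h import *
f=dict(np.load("w4.npz"));I=f["frame"].astype(int)
for v in(60,110,160,210):
    row=I[v-8:v+9].mean(0);gr=np.abs(np.diff(row,axis=0)).sum(1)
    print(v,[(i,int(gr[i])) for i in range(245,390) if gr[i]>8 and gr[i]==gr[max(0,i-2):i+3].max()])
```

```text
60 [(259, 79), (352, 10), (371, 113), (377, 9)]
110 [(259, 69), (272, 10), (371, 143), (377, 8)]
160 [(261, 66), (273, 8), (351, 10), (370, 105), (385, 8)]
210 [(264, 64), (350, 9), (369, 126), (385, 8)]
```

Run:
```python
from h import *
f=dict(np.load("w4.npz"));I=f["frame"][0:330,240:400]
c=I[:300].astype(float);o=cv2.resize(c,None,fx=4,fy=2,interpolation=cv2.INTER_CUBIC)
o=np.clip((o-[70,150,90])*3+60,0,255).astype(np.uint8)
cv2.imwrite("pics/c4.png",o[:,:,::-1])
```

```text
(no output)
```

View pics/c4.png

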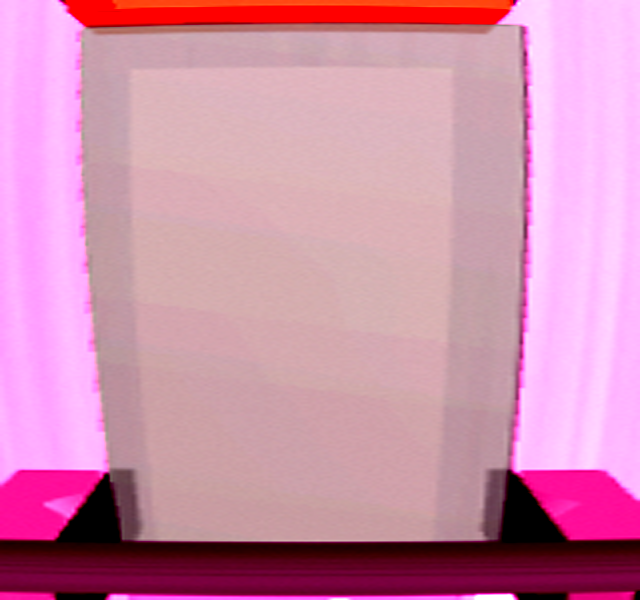

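The crop shows the rail (131–452) and strip (82–522) edges: the strip is about 1.5–2 mm off in tool +y and slightly skewed (~0.6°). I'll correct both, then seat it against the stop.

```bash
python3 -m handwheel '[[0,-0.23,-0.1,0,0,0.012,1],[0,0,0,0,0,0,1],[0,0,0.14,0,0,0,1],[0,0,0,0,0,0,1],[0,0,0,0,0,0,1]]'; python3 st.py
python3 - <<'E'
from h import *
s=state()
f=grab("wrist");np.savez("w5.npz",**{k:f[k] for k in f},pos=s["tcp_pos"],rot=s["tcp_rot"])
I=f["frame"].astype(float)
def edges(v,lo,hi,n=2):
    row=cv2.GaussianBlur(I[v-8:v+9].mean(0),(1,5),0).sum(1) if 0 else I[v-8:v+9].mean(0).sum(1)
    g=np.abs(row[4:]-row[:-4]);g=np.r_[0,0,g,0,0]
    return lo+int(g[lo:hi].argmax())
for v in(60,100,140,180,210):
    a,d=edges(v,250,267),edges(v,362,380);b,c=edges(v,a+6,a+26),edges(v,d-28,d-7)
    print(v,a,b,c,d,"margins",b-a,d-c)
E
```

```text
time_s: 9.97
tcp_pos: [0.487, 0.2193, 0.2244]
tcp_rot: [179.8, 0.2, -5.8]
wrist_force: [-10.6, 0.1, 4.1]
opening: 0.0491
along 465.3 across 262.1 z 224.4 [179.83   0.24  -5.78] [-10.6   0.1   4.1] open 0.0491 t 9.9667
60 258 273 354 373 margins 15 19
100 259 274 354 373 margins 15 19
140 260 274 354 372 margins 14 18
180 263 276 354 371 margins 13 17
210 264 277 354 370 margins 13 16
```

```bash
python3 -m handwheel '[[-0.1,-0.05,0,0,0,0,1],[-0.1,0,0,0,0,0,1],[-0.1,0,0,0,0,0,1],[0,0,0,0,0,0,1],[0,0,0,0,0,0,1]]'; python3 st.py
python3 -m handwheel '[[-0.08,0,0,0,0,0,1],[-0.06,0,0,0,0,0,1],[0,0,0,0,0,0,1]]'; python3 st.py
```

```text
time_s: 10.43
tcp_pos: [0.4844, 0.2202, 0.2244]
tcp_rot: [179.9, 0.2, -5.8]
wrist_force: [-8.4, -0.6, 2.4]
opening: 0.0493
along 462.7 across 262.8 z 224.4 [179.86   0.18  -5.78] [-8.4 -0.6  2.4] open 0.0493 t 10.4333
time_s: 10.68
tcp_pos: [0.484, 0.2208, 0.2245]
tcp_rot: [179.9, 0.1, -5.7]
wrist_force: [-2.5, -2.0, -2.7]
opening: 0.0498
along 462.2 across 263.3 z 224.5 [ 1.7994e+02  5.0000e-02 -5.7400e+00] [-2.5 -2.  -2.7] open 0.0498 t 10.6833
```

The push-back force fell to 2.5 N, so the stop now carries the spring load. Releasing.

```bash
python3 -m handwheel '[[0,0,0,0,0,0,0.05],[0,0,0,0,0,0,-0.1],[0,0,0,0,0,0,-0.25],[0,0,0,0,0,0,-0.4],[0,0,0,0,0,0,-0.4],[0,0,0,0,0,0,-0.4]]'; python3 st.py
python3 -m handwheel '[[0,0,-0.5,0,0,0,-0.4],[0,0,-1,0,0,0,-0.4],[0,0,-2,0,0,0,-0.4],[0,0,-4,0,0,0,-0.4],[-1,0,-4,0,0,0,-0.4],[-2,0,-1,0,0,0,-0.4],[-2,0,0,0,0,0,-0.4],[0,0,0,0,0,0,-0.4]]'; python3 st.py
python3 - <<'E'
from h import *
s=state()
f=grab("wrist");np.savez("w6.npz",**{k:f[k] for k in f},pos=s["tcp_pos"],rot=s["tcp_rot"])
save(f,"w6.png",scale=1.25)
f=grab("top");np.save("topI2.npy",f["frame"]);np.save("topW2.npy",cloud(f))
E
```

```text
time_s: 11.18
tcp_pos: [0.4848, 0.2219, 0.2254]
tcp_rot: [-179.9, -0.1, -5.7]
wrist_force: [0.3, 0.1, -0.1]
opening: 0.0607
along 463.0 across 264.5 z 225.4 [-1.7991e+02 -1.0000e-01 -5.7000e+00] [ 0.3  0.1 -0.1] open 0.0607 t 11.1833
time_s: 11.85
tcp_pos: [0.4323, 0.2259, 0.3523]
tcp_rot: [-179.8, -0.1, -5.7]
wrist_force: [-1.3, -0.6, -1.1]
opening: 0.0609
along 410.3 across 263.8 z 352.3 [-1.7979e+02 -1.0000e-01 -5.7000e+00] [-1.3 -0.6 -1.1] open 0.0609 t 11.85
```

View pics/w6.png

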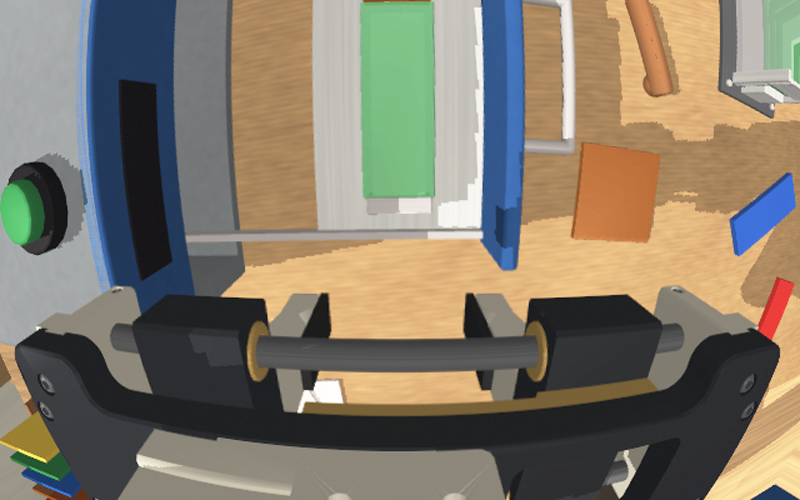

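The strip lies between the stop (below, v≈205) and the jaw (top edge). Checking its pose, flatness, button and handle numerically.

Run:
```python
from h import *
from fit import rect
f=dict(np.load("w6.npz"));W=wcloud(f,f["pos"],f["rot"])
I=f["frame"].astype(int);r,g,b=I[...,0],I[...,1],I[...,2];Z=W[...,2];v,u=np.mgrid[:400,:640]
gr=(g>r+30)&(g>b+15)
m=gr&(u>280)&(u<355)&(v<162)&(Z>.055)&(Z<.08);rect(W,m,"strip")
U=np.array([.99596,-.08976]);V=np.array([.08976,.99596])
P=W[m]*1000;a=P[:,:2]@U;c=P[:,:2]@V;print("along",np.percentile(a,[0,1,99,100]).round(1))
for x in range(450,590,20):
    q=abs(a-x)<4
    if q.any():print(x,np.percentile(c[q],[1,99]).round(1),np.median(P[q,2]).round(1))
s=(u>285)&(u<355)&(v>157)&(v<180)&(Z>.060)&(Z<.068)&~gr;P=W[s]*1000
print("stop along",np.percentile(P[:,:2]@U,[2,98]).round(1),"across",np.percentile(P[:,:2]@V,[2,98]).round(1))
rect(W,gr&(u<60)&(v>130)&(v<210),"button")
n="top";W=np.load("topW2.npy");X,Y,Z=W[...,0],W[...,1],W[...,2]
I=np.load("topI2.npy").astype(int);r,g,b=I[...,0],I[...,1],I[...,2];G=(g>r+30)&(g>b+20)
B=lambda x0,x1,y0,y1,z0,z1:(X>x0)&(X<x1)&(Y>y0)&(Y<y1)&(Z>z0)&(Z<z1)
rect(W,G&B(.45,.65,.1,.33,.05,.08),"strip top view")
rect(W,(r>b+60)&(r>g+25)&B(.5,.7,.1,.33,.05,.085),"orange")
rect(W,B(.4,.75,.08,.33,.092,.115),"panel top")
rect(W,G&B(.5,.8,-.35,-.1,.06,.095),"stack")
rect(W,B(.4,.75,.06,.107,.06,.08),"handle")
```

```text
strip 9083 c [536.3 215.8] size [ 49.8 139.6] long-axis deg 174.8 z med 0.0672 mean [534.8 215.8  67.2]
along [445.  446.2 582.4 584.6]
450 [238.3 287.8] 67.3
470 [238.4 287.3] 67.3
490 [239.3 287.7] 67.2
510 [238.3 287.3] 67.2
530 [239.  287.1] 67.2
550 [238.7 286.9] 67.1
570 [238.4 286.9] 67.0
stop along [433.  444.4] across [240.5 284.9]
button 1482 c [509.4 428.8] size [37.1 68.3] long-axis deg 93.4 z med 0.2074 mean [508.8 407.6 206. ]
strip top view 751 c [535.8 217.8] size [ 50.3 138.9] long-axis deg 175.4 z med 0.0655 mean [535.9 217.8  65.5]
orange 30 c [607.6 210.9] size [44.4  5.1] long-axis deg 84.6 z med 0.076 mean [607.6 210.5  75. ]
panel top 323 c [573.8 143.2] size [ 12.7 224.1] long-axis deg 174.9 z med 0.1026 mean [572.8 142.8 102.5]
stack 753 c [ 630.5 -204.4] size [ 52.4 137.8] long-axis deg 168.1 z med 0.0739 mean [ 630.3 -204.8   73.8]
handle 146 c [549.2  95.3] size [118.7  21.5] long-axis deg 0.8 z med 0.0715 mean [552.4  95.4  71.2]
```

The strip is flat, square and centred (262.9 against the stop's 262.7), the jaw has moved 8 mm, and the stack dropped 10 mm. Next, the handle.

```bash
python3 -m handwheel '[[2.14,2.71,0,0,0,0,0],[2.14,2.71,0,0,0,0,0.5],[2.14,2.71,0,0,0,0,1],[2.14,2.71,0,0,0,0,1],[2.14,2.71,0,0,0,0,1],[2.15,2.70,0,0,0,0,1],[0,0,0,0,0,0,1]]' 20
python3 -m handwheel '[[0,0,0,0,0,0.12,1],[0,0,0,0,0,0.12,1],[0,0,0,0,0,0.12,1],[0,0,0,0,0,0.12,1],[0,0,0,0,0,0.12,1],[0,0,0,0,0,0.12,1],[0,0,0,0,0,0.12,1],[0,0,0,0,0,0.12,1],[0,0,0,0,0,0.12,1],[0,0,0,0,0,0.12,1]]'
python3 -m handwheel '[[0,0,0,0,0,0.12,1],[0,0,0,0,0,0.12,1],[0,0,0,0,0,0.12,1],[0,0,0,0,0,0,1],[0,0,0,0,0,0,1]]'
python3 st.py; python3 -c "
from h import *
plan([.5438,.0514,.228],-95.1)"
```

```text
time_s: 12.53
tcp_pos: [0.5489, 0.0477, 0.3494]
tcp_rot: [179.9, 0.0, -5.9]
wrist_force: [-0.0, 0.8, 0.3]
opening: 0.0203
time_s: 13.37
tcp_pos: [0.5467, 0.0515, 0.3497]
tcp_rot: [180.0, -0.0, -74.8]
wrist_force: [0.2, -0.8, 0.2]
opening: 0.0004
time_s: 13.78
tcp_pos: [0.5465, 0.0516, 0.3497]
tcp_rot: [180.0, -0.0, -94.9]
wrist_force: [0.1, -0.4, -0.4]
opening: 0.0006
along 539.7 across 100.4 z 349.7 [ 1.7999e+02 -2.0000e-02 -9.4900e+01] [ 0.1 -0.4 -0.4] open 0.0006 t 13.7833
tool cm [ 0.04  0.27 12.17] turn [ 0.    -0.     0.004]
```

```bash
python3 -m handwheel '[[0,0.2,3,0,0,0,1],[0,0,3.5,0,0,0,1],[0,0,3.5,0,0,0,1],[0,0,2.1,0,0,0,1],[0,0,0,0,0,0,1],[-1,0,0,0,0,0,1],[-1,0,0,0,0,0,1],[-1,0,0,0,0,0,1],[-1,0,0,0,0,0,1],[-1,0,0,0,0,0,1]]'
python3 st.py
python3 -m handwheel '[[-1,0,0,0,0,0,1],[-1.3,0,0,0,0,0,1],[-1.3,0,0,0,0,0,1],[-1.3,0,0,0,0,0,1],[-1.3,0,0,0,0,0,1],[-1.3,0,0,0,0,0,1],[-1.3,0,0,0,0,0,1],[-1.3,0,0,0,0,0,1],[-1.3,0,0,0,0,0,1],[-1,0,0,0,0,0,1]]'
python3 st.py
```

```text
time_s: 14.62
tcp_pos: [0.5493, 0.103, 0.2303]
tcp_rot: [-179.9, 0.1, -95.0]
wrist_force: [2.1, -4.3, 1.9]
opening: 0.0009
along 537.8 across 151.9 z 230.3 [-1.7985e+02  6.0000e-02 -9.5030e+01] [ 2.1 -4.3  1.9] open 0.0009 t 14.6167
time_s: 15.45
tcp_pos: [0.5595, 0.2268, 0.2286]
tcp_rot: [180.0, -0.0, -95.1]
wrist_force: [1.0, -3.6, 2.9]
opening: 0.0004
along 536.9 across 276.2 z 228.6 [179.98  -0.   -95.08] [ 1.  -3.6  2.9] open 0.0004 t 15.45
```

```bash
python3 -m handwheel '[[-1,0,0,0,0,0,1],[-1,0,0,0,0,0,1],[-1,0,0,0,0,0,1],[-0.8,0,0,0,0,0,1],[-0.4,0,0,0,0,0,1],[-0.3,0,0,0,0,0,1],[-0.2,0,0,0,0,0,1],[-0.2,0,0,0,0,0,1]]'
python3 st.py
python3 -m handwheel '[[-0.2,0,0,0,0,0,1],[-0.1,0,0,0,0,0,1],[0,0,0,0,0,0,1]]'
python3 st.py
```

```text
time_s: 16.12
tcp_pos: [0.5639, 0.274, 0.2286]
tcp_rot: [180.0, -0.0, -95.1]
wrist_force: [0.8, -2.7, -0.5]
opening: 0.0005
along 537.0 across 323.5 z 228.6 [ 1.7998e+02 -1.0000e-02 -9.5120e+01] [ 0.8 -2.7 -0.5] open 0.0005 t 16.1167
time_s: 16.37
tcp_pos: [0.5642, 0.2771, 0.2286]
tcp_rot: [180.0, 0.0, -95.1]
wrist_force: [0.1, -0.6, -0.7]
opening: 0.0002
along 537.0 across 326.6 z 228.6 [ 1.7999e+02  1.0000e-02 -9.5110e+01] [ 0.1 -0.6 -0.7] open 0.0002 t 16.3667
```

```bash
for i in 1 2 3; do python3 -m handwheel '[[-0.15,0,0,0,0,0,1],[-0.1,0,0,0,0,0,1],[0,0,0,0,0,0,1]]' >/dev/null; python3 st.py; done
```

```text
along 537.0 across 329.2 z 228.6 [179.99  -0.   -95.1 ] [ 0.7 -2.3 -1.7] open 0.0004 t 16.6167
along 537.0 across 331.7 z 228.7 [179.99   0.   -95.1 ] [ 1.1 -1.  -1.5] open 0.0002 t 16.8667
along 537.0 across 333.3 z 228.7 [ 1.7996e+02 -1.1000e-01 -9.5110e+01] [ 0.3 -6.2 -1.4] open 0.0004 t 17.1167
```

```bash
for i in 1 2; do python3 -m handwheel '[[-0.1,0,0,0,0,0,1],[0,0,0,0,0,0,1]]' >/dev/null; python3 st.py; done
```

```text
along 537.1 across 333.6 z 228.7 [179.93  -0.19 -95.12] [  2.2 -10.3   1.9] open 0.0005 t 17.2833
along 537.1 across 333.9 z 228.7 [179.9   -0.26 -95.13] [  1.8 -13.9   2.9] open 0.0004 t 17.45
```

The force is rising with no further motion, so the drawer is shut. Backing off and going to the button.

```bash
python3 -m handwheel '[[1,0,0,0,0,0,1],[2,0,0,0,0,0,1],[1,0,-2,0,0,0,1],[0,0,-4,0,0,0,1],[0,0,-4,0,0,0,1],[0,0,-4,0,0,0,1],[0,0,-4,0,0,0,1],[0,0,-1.5,0,0,0,1],[0,0,0,0,0,0,1]]'
python3 - <<'E'
from h import *
s=state();f=grab("wrist");np.savez("w7.npz",**{k:f[k] for k in f},pos=s["tcp_pos"],rot=s["tcp_rot"])
f2=grab("top");save(f2,"top7.png",crop=(60,90,420,300),scale=2.2)
W=cloud(f2);X,Y,Z=W[...,0],W[...,1],W[...,2];from fit import rect
I=f2["frame"].astype(int);r,g,b=I[...,0],I[...,1],I[...,2]
B=lambda x0,x1,y0,y1,z0,z1:(X>x0)&(X<x1)&(Y>y0)&(Y<y1)&(Z>z0)&(Z<z1)
rect(W,(g>r+30)&(g>b+20)&B(.4,.6,.3,.55,.18,.23),"button")
rect(W,B(.4,.75,.25,.40,.092,.11),"panel top")
plan([.509,.415,.42],-95.1)
E
```

```text
time_s: 18.2
tcp_pos: [0.5621, 0.2463, 0.43]
tcp_rot: [-179.5, 0.4, -95.1]
wrist_force: [-0.2, 0.3, -0.3]
opening: 0.0007
button 0 c [0. 0.] size [0. 0.] long-axis deg 0.0 z med nan mean [nan nan nan]
panel top 192 c [567.4 353.5] size [ 18.  326.4] long-axis deg 174.8 z med 0.1032 mean [530.4 356.9 102.7]
tool cm [-16.36   6.7    0.53] turn [-0.002  0.003 -0.   ]
  return _methods._mean(a, axis=axis, dtype=dtype,
  ret = ret.dtype.type(ret / rcount)
fit.py:7: RuntimeWarning: Mean of empty slice.
  print(name,len(P),"c",np.round(c,1),"size",np.round(s,1),"long-axis deg",round(np.degrees(np.arctan2(e[1],e[0]))%180,1),"z med",np.median(P[:,2]).round(4),"mean",(P.mean(0)*1000).round(1))
  ret = um.true_divide(
```

View pics/top7.png

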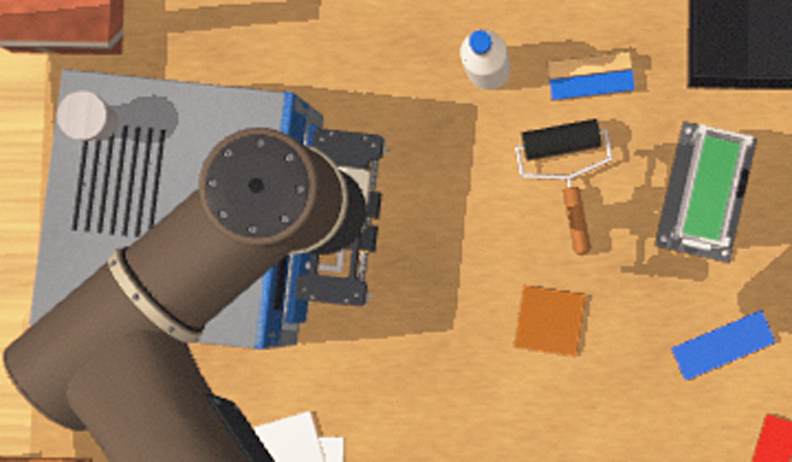

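The arm now hides most of the cleaner. What shows of the blue panel sits against the front face, and the bystanders haven't moved. Next, the button.

```bash
python3 -m handwheel '[[-3.27,1.34,0,0,0,0,1],[-3.27,1.34,0,0,0,0,1],[-3.27,1.34,0,0,0,0,1],[-3.27,1.34,0,0,0,0,1],[-3.27,1.34,0,0,0,0,1],[0,0,2,0,0,0,1],[0,0,1.5,0,0,0,1],[0,0,0.5,0,0,0,1],[0,0,0,0,0,0,1]]'
python3 -m handwheel '[[0,0,0.3,0,0,0,1],[0,0,0.2,0,0,0,1],[0,0,0,0,0,0,1]]'
python3 -m handwheel '[[0,0,0.2,0,0,0,1],[0,0,0.2,0,0,0,1],[0,0,0,0,0,0,1]]'
```

```text
time_s: 19.05
tcp_pos: [0.5089, 0.4153, 0.3817]
tcp_rot: [179.9, -0.1, -95.1]
wrist_force: [-2.4, -0.0, 4.2]
opening: 0.0001
time_s: 19.3
tcp_pos: [0.5095, 0.415, 0.3797]
tcp_rot: [-180.0, 0.0, -95.1]
wrist_force: [-3.4, -0.6, 4.0]
opening: 0.0006
time_s: 19.55
tcp_pos: [0.5093, 0.4149, 0.3791]
tcp_rot: [-179.9, 0.1, -95.1]
wrist_force: [-9.3, -2.9, 21.3]
opening: 0.0005
```

The button bottomed out at 21 N. Retreating for a check.

```bash
python3 -m handwheel '[[0,0,-0.5,0,0,0,1],[0,0,-2,0,0,0,1],[0,0,-3,0,0,0,1],[3,0,-1,0,0,0,1],[3.5,0,0,0,0,0,1],[3.5,0,0,0,0,0,1],[3.5,0,0,0,0,0,1],[3.5,0,0,0,0,0,1],[3.5,0,0,0,0,0,1],[3.5,0,0,0,0,0,1]]'
python3 -m handwheel '[[3.5,0,0,0,0,0,1],[3.5,0,0,0,0,0,1],[3.5,0,0,0,0,0,1],[0,0,0,0,0,0,1],[0,0,0,0,0,0,1]]'
python3 - <<'E'
from h import *
s=state();f2=grab("top");save(f2,"top8.png",crop=(60,90,420,300),scale=2.2)
f3=grab("scene")
W=cloud(f2);X,Y,Z=W[...,0],W[...,1],W[...,2];from fit import rect
I=f2["frame"].astype(int);r,g,b=I[...,0],I[...,1],I[...,2]
B=lambda x0,x1,y0,y1,z0,z1:(X>x0)&(X<x1)&(Y>y0)&(Y<y1)&(Z>z0)&(Z<z1)
rect(W,(g>r+30)&(g>b+20)&B(.4,.6,.3,.55,.18,.23),"button")
V=np.array([.08976,.99596])
for nm,F in(("top",W),("scene",cloud(f3))):
    X,Y,Z=F[...,0],F[...,1],F[...,2]
    c=F[...,:2]@V*1000;a=F[...,:2]@np.array([.99596,-.08976])*1000
    for z0,z1 in((.092,.106),(.115,.18),(.18,.19)):
        q=(Z>z0)&(Z<z1)&(a>400)&(a<680)&(c>300)&(c<520)
        if q.any():print(nm,z0,"across",np.percentile(c[q],[1,10,50]).round(1),q.sum())
    q=(Z>.06)&(Z<.08)&(a>480)&(a<595)&(c>300)&(c<400);print("handle",np.percentile(c[q],[2,50,98]).round(1) if q.any() else 0)
E
```

```text
time_s: 20.38
tcp_pos: [0.4875, 0.1742, 0.4402]
tcp_rot: [-179.9, 0.0, -95.1]
wrist_force: [0.8, -0.9, 0.3]
opening: 0.0008
time_s: 20.8
tcp_pos: [0.4783, 0.0697, 0.4405]
tcp_rot: [-179.9, 0.1, -95.3]
wrist_force: [0.5, -0.1, -0.8]
opening: 0.0004
button 132 c [509.1 415.7] size [30.9 35. ] long-axis deg 91.1 z med 0.2061 mean [508.5 414.3 205.4]
top 0.092 across [394.6 395.5 400.3] 363
top 0.115 across [406.5 408.  410.1] 766
top 0.18 across [409.7 418.6 464.4] 3380
handle [345.8 355.8 397.4]
scene 0.092 across [392.9 394.8 399.1] 266
scene 0.115 across [405.5 407.3 409.8] 812
scene 0.18 across [408.5 417.5 462.4] 1557
handle [345.  375.4 399.1]
```

View pics/top8.png

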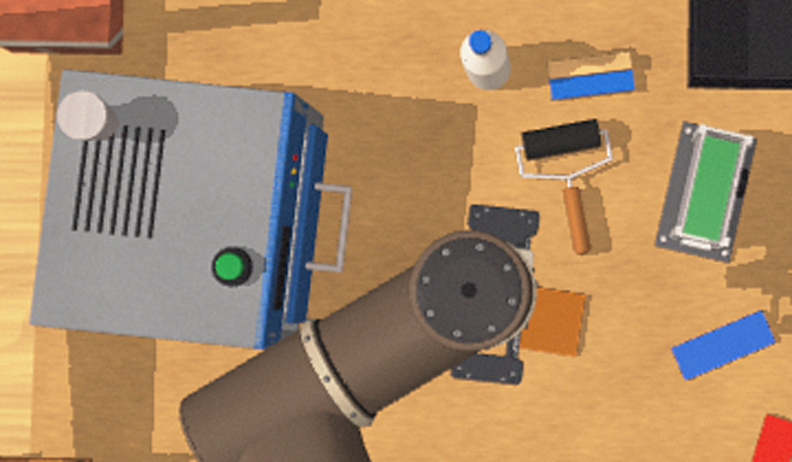

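The panel's outer face is at 394.8 mm. With its 12 mm thickness, that puts it against the front face at 407.5 mm. The button is up again and the robot is clear of everything, so I'm handing in.

```bash
python3 -c "
from rig import close_job
print(close_job())"
```

```text
the job is handed in; nothing more can be done
None
```

The job is done and handed in at about 21 s of the 58 s allowed. The bottom strip is clamped on the rail, the drawer is shut and the start button has been pressed.

- **Dispenser:** I drew strip0 straight out of the mouth. The other three strips stayed in, and the stack dropped 10 mm as expected.
- **Clamping:** I used strip0 to press the jaw back about 11 mm at roughly 9–10 N, then laid it on the rail. It was about 1.5–2 mm off centre and slightly skewed, so I corrected that before seating it on the stop and releasing. Before shutting the drawer, the wrist camera showed it flat, parallel to the rail and within 0.5 mm of its centre. The jaw stood 8 mm back. The top camera put the strip about 2 mm further into the cleaner than the wrist camera did, which is within its calibration error.
- **Drawer:** I pushed the handle until it stopped moving, with the force rising to 14 N. Afterwards the cameras put the panel against the front face to within about 1 mm.
- **Start button:** I pressed it down to its stop at 21 N. It sprang back, and the robot was touching nothing when I handed in.

The strip cannot be seen with the drawer shut, so I did not check it after closing. I cannot read the button's travel directly, so the press is judged from the force and the tool height. The neighbouring bystanders looked unmoved in the last picture. The mug, jar and red tile were mostly or wholly outside it, but the arm did not go near them after drawing the strip.

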